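Stop the balance plate from rocking

TASK

The stone plate under the balance rocks. With a fingertip, press its corners down one after another until you find the one that dips, press that corner's shim lever down flat and leave the other three levers standing, then press the same corner again to check that it is now firm. Lift or shift nothing, and keep off the balance and the things around the plate.

Things in the scene. Friction and masses are not known exactly. Their poses are not given: they have to be found in the camera images.
- plate: dark speckled stone plate, 240 x 210 x 20 mm (its x by y), about 2.6 kg, loose on four hidden 18 mm rubber pads, underside 8 mm and top face 28 mm above the bench. Origin: centre of its underside; z up, x away from the robot, y to the left (turned up to 0.3 rad). Any one of the pads is squashed 4 mm lower: the corner above it carries nothing and rocks; the other three are firm.
- corner_near_left (a point): where to press the plate's near left corner: point on the bare stone of its top face, 16 mm in from the near edge and 14 mm in from the left edge. If it is the corner that rocks, 3 to 6 N make it dip about 4 mm (plate tilts about 0.033 rad) and it comes back when let go; if firm, it gives under 1 mm at 10 N.
- corner_near_right (a point): where to press the plate's near right corner: point on the bare stone of its top face, 16 mm in from the near edge and 14 mm in from the right edge. If it is the corner that rocks, 3 to 6 N make it dip about 4 mm (plate tilts about 0.033 rad) and it comes back when let go; if firm, it gives under 1 mm at 10 N.
- corner_far_left (a point): where to press the plate's far left corner: point on the bare stone of its top face, 16 mm in from the far edge and 14 mm in from the left edge. If it is the corner that rocks, 3 to 6 N make it dip about 4 mm (plate tilts about 0.033 rad) and it comes back when let go; if firm, it gives under 1 mm at 10 N.
- corner_far_right (a point): where to press the plate's far right corner: point on the bare stone of its top face, 16 mm in from the far edge and 14 mm in from the right edge. If it is the corner that rocks, 3 to 6 N make it dip about 4 mm (plate tilts about 0.033 rad) and it comes back when let go; if firm, it gives under 1 mm at 10 N.
- lever_near_left (a joint): angle (rad) above flat of the near left shim lever: steel strip 58 x 13 x 4 mm with blue tab, hinged 2 mm above the plate's top, 18 mm from that corner point along the plate's +x and reaching on that way. 0 = flat on the plate; starts standing at 0.74 to 0.86, stays where put (1 to 3 N moves it). Flat, its foot fills the 4 mm over a squashed pad; over a sound pad it binds half-way.
- lever_near_right (a joint): angle (rad) above flat of the near right shim lever: steel strip 58 x 13 x 4 mm with blue tab, hinged 2 mm above the plate's top, 18 mm from that corner point along the plate's +x and reaching on that way. 0 = flat on the plate; starts standing at 0.74 to 0.86, stays where put (1 to 3 N moves it). Flat, its foot fills the 4 mm over a squashed pad; over a sound pad it binds half-way.
- lever_far_left (a joint): angle (rad) above flat of the far left shim lever: steel strip 58 x 13 x 4 mm with blue tab, hinged 2 mm above the plate's top, 18 mm from that corner point along the plate's -x and reaching on that way. 0 = flat on the plate; starts standing at 0.74 to 0.86, stays where put (1 to 3 N moves it). Flat, its foot fills the 4 mm over a squashed pad; over a sound pad it binds half-way.
- lever_far_right (a joint): angle (rad) above flat of the far right shim lever: steel strip 58 x 13 x 4 mm with blue tab, hinged 2 mm above the plate's top, 18 mm from that corner point along the plate's -x and reaching on that way. 0 = flat on the plate; starts standing at 0.74 to 0.86, stays where put (1 to 3 N moves it). Flat, its foot fills the 4 mm over a squashed pad; over a sound pad it binds half-way.
- tab_near_left (a point): centre of the upper face of the blue thumb tab (16 x 16 mm) of the near left lever, 50 mm from its hinge; 32 mm above the bench when flat, about 65 mm while standing.
- tab_near_right (a point): centre of the upper face of the blue thumb tab (16 x 16 mm) of the near right lever, 50 mm from its hinge; 32 mm above the bench when flat, about 65 mm while standing.
- tab_far_left (a point): centre of the upper face of the blue thumb tab (16 x 16 mm) of the far left lever, 50 mm from its hinge; 32 mm above the bench when flat, about 65 mm while standing.
- tab_far_right (a point): centre of the upper face of the blue thumb tab (16 x 16 mm) of the far right lever, 50 mm from its hinge; 32 mm above the bench when flat, about 65 mm while standing.
- balance: compact white balance with a round steel pan, 146 x 112 mm, 42 mm high, about 0.6 kg, standing loose on the middle of the plate, long side along the plate's x. Origin at the centre of its underside, on the plate's top face. To be left alone.
- reagent_bottle: amber bottle with blue cap, 60 mm across, 125 mm tall, loose on the bench to the left of the plate; origin at the centre of its underside. To be left alone.
- check_weight: brass knob weight, 34 mm across, 46 mm tall, loose on the bench to the right of the plate; origin at the centre of its underside. To be left alone.
- beaker: glass beaker, 56 mm across, 70 mm tall, loose on the bench to the right of the plate; origin at the centre of its underside. To be left alone.

How it is judged:
By the outcome, as a careful person would: the job done as asked, in the order asked, and still so for the second after the job is handed in, with the robot touching nothing.
It also fails if it takes over 58 s, if anything falls off the work surface, if the arm or the gripper's body presses on something with over 40 N, if the wrist force passes 120 N, or if a joint passes its speed limit or range.

ROBOT

A 6-joint arm with a two-finger parallel gripper is mounted at the origin on the work surface. World frame = base frame: x ahead of the robot, y to its left, z up, the work surface at z = 0. Lengths are in m, angles in degrees, forces in N, time in s.
With the tool pointing down it reaches from about 0.25 to 0.725 m from the base axis. Payload 9.7 kg.
Tool frame: the origin (TCP) lies midway between the tips of the shut fingers; the grasp point (between the pads) lies bot.hold_point_z behind it (bot.hold_point_z is the distance from the TCP to the grasp point, in m); z points along the fingers, y is the line along which they close (so a half turn about z gives the same grasp; the last joint's range is limited). The gripper opens to 85 mm and grips with 20 to 120 N. Pads are 22 mm wide; open, the fingers measure 114 mm over their backs; the gripper's body (76 mm by 85 mm) begins 54 mm behind the grasp point. The pads swing forward as they close: fully open they stand 13 mm farther back than shut.
Start: joints at [75.573, 4.979, 10.078, 95.1, 0, 90], TCP at [0.137, 0.533, 0.231] pointing down, gripper open.
Joint ranges: [-179.16, 179.16], [-48.56, 103.87], [-65.8, 70.77], [-126.05, 130.52], [-82.76, 87.17], [-180, 180]. Speed limits (degrees/s): [127.2, 127.2, 147.25, 180, 180, 180].

INTERFACE

Orientations are given as [roll, pitch, yaw] about the fixed x, y, z axes, in that order (R = Rz(yaw) Ry(pitch) Rx(roll)).
In Python, from workcell import bot, camera, camera_model, ticket gives the robot as it stands.
- The arm moves only by the tool send_rows, never from a script. Its argument "targets" is text: rows parted by semicolons, each of 5 numbers parted by spaces: the shift along the tool's x, y, z in mm, then the turn about the tool's z in degrees, then the closure in counts, from 0 (fully open) to 255 (shut). A call has 1 to 20 rows; each row is the pose to reach, as a shift and turn from the pose commanded when the call began, along the tool's axes at that moment; what a row does not reach only later rows make up. A row lasts 1/8 s, in which the tool goes at most 62.5 mm and 10.7 degrees, less where a joint would pass 70% of its speed; a pose out of reach is approached as far as the arm can. A call with a gripper value outside its range is refused whole. The fingers move at their own pace and stop on an object; "newtons" is the grip in N (left out, the last holds). Time passes only in rows, so rows that repeat a pose let the fingers close. It gives the time, the measured TCP pose, the force, the opening and the grip force at its end, in the units of the state.
- bot.get_obs(): the state, without advancing time (a new reading comes with each control period).
- camera(name): name is "side" or "top" or "wrist"; returns the picture (480x640x3 uint8, blue, green, red); there is no depth.
- camera_model(name): a dict with "K" (3x3 intrinsics, pixels), "pose" (4x4, takes a point from camera to world coordinates); the wrist camera has in their place "T_tool_cam" (4x4, takes a point from camera to tool coordinates, whose origin is the TCP and whose axes are the flange's). Camera axes: x right, y down, z forward; pixel columns grow to the right and rows downward; lengths in m; the calibration is good to about 2 mm. A picture is of the moment at which its call begins: read the wrist's pose just before it. camera_model takes no time and is no camera call.
- ticket.job_done(): hands the job in; it is judged then, once.
The state is a dict: "time": time; "q": joint angles; "qd": joint speeds; "joint_efforts": joint torques, N m; "ee_pos": TCP position; "tcp_rot": TCP orientation; "wrist_force": force on the tool from outside, world axes, zero at the start; "torque": the same for the moment, N m; "opening": finger opening in m; "grasp_force": force on a finger pad.
Only numpy, scipy, OpenCV 4.12 (cv2) and the standard library are available. Lean on these libraries where they do the work, as an engineer would, in place of code of your own. Each camera call takes 0.05 s, during which the arm holds its last target. There are 200 camera calls.

## Working session

There is one attempt and no reset: what is moved stays moved. The work goes in short steps, Python scripts to look and compute and a tool call to move; the robot and the scene stay as the last step left them, time stands still between calls to the robot, and variables do not carry over. Pictures are saved under pics/ and viewed, at most 10 in all, crops included, and the job is handed in when it is done.

Besides the shell and the picture viewer there is one more tool, called by a JSON object that holds its "name" and its "arguments", one argument or row to a line. send_rows: Moves the arm, as the interface text tells. Its arguments: {"type":"object","properties":{"targets":{"type":"string"},"newtons":{"type":"number"}},"required":["targets"]}

```bash
mkdir -p pics
python3 - <<'E'
from workcell import bot,camera,camera_model
import cv2
o=bot.get_obs();print(o, bot.hold_point_z)
for n in("top","side"):
    cv2.imwrite(f"pics/{n}0.png",camera(n));m=camera_model(n);print(n,m["K"],m["pose"])
print(camera_model("wrist"))
E
```

```text
{'time': 0.0, 'q': array([7.55736123e+01, 5.01172902e+00, 1.00346834e+01, 9.51000476e+01,
       1.48798346e-05, 8.99984422e+01]), 'qd': array([ 0.14150978,  0.03534222,  0.0361408 ,  0.09202646, -0.04067222,
        0.06571053]), 'joint_efforts': array([-3.62292321e-04, -5.20395362e+01,  4.64799857e+01,  1.66183629e-02,
       -1.65102442e-04, -3.04577782e-06]), 'ee_pos': array([0.13696717, 0.53243407, 0.23057909]), 'tcp_rot': array([-1.79922907e+02, -1.69758941e-05,  1.65575170e+02]), 'wrist_force': array([-0.54409595, -0.33225503, -1.19548806]), 'torque': array([ 0.02721822, -0.00289165, -0.0196018 ]), 'grasp_force': 0.0, 'opening': 0.08540527416649064} 0.0187
top [[454.65880515   0.         316.75631257]
 [  0.         454.65880515 234.20763772]
 [  0.           0.           1.        ]] [[-0.06526156 -0.97531723  0.21094365  0.38767323]
 [-0.99786704  0.06346598 -0.0152785   0.01431478]
 [ 0.00151364 -0.21149081 -0.97737881  0.93973933]
 [ 0.          0.          0.          1.        ]]
side [[602.01091519   0.         320.22539137]
 [  0.         602.01091519 240.58107509]
 [  0.           0.           1.        ]] [[ 0.7710892  -0.34016717  0.53824505 -0.06854044]
 [-0.63671795 -0.416484    0.64894632 -0.73898456]
 [ 0.00342022 -0.84310579 -0.53773686  0.67365414]
 [ 0.          0.          0.          1.        ]]
{'K': array([[387.18340511,   0.        , 315.27696923],
       [  0.        , 387.18340511, 239.00390434],
       [  0.        ,   0.        ,   1.        ]]), 'T_tool_cam': array([[ 7.58106604e-05, -9.54985895e-01, -2.96651201e-01,
         7.59738211e-02],
       [ 9.99999819e-01, -1.04728128e-04,  5.92697858e-04,
         8.15082910e-04],
       [-5.97085819e-04, -2.96651192e-01,  9.54985714e-01,
        -1.43048736e-01],
       [ 0.00000000e+00,  0.00000000e+00,  0.00000000e+00,
         1.00000000e+00]])}
```

View pics/top0.png

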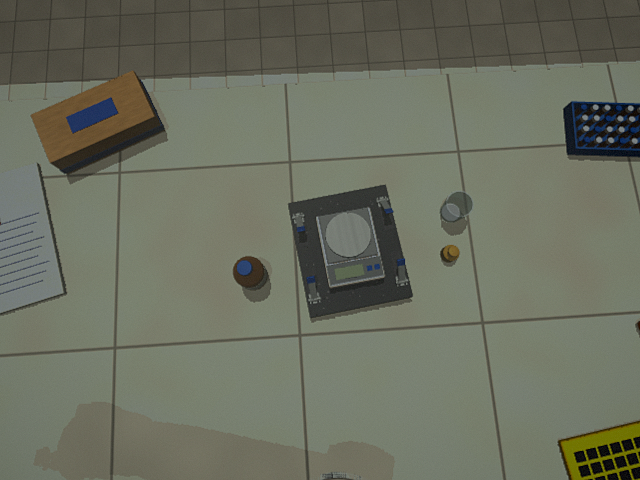

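View pics/side0.png

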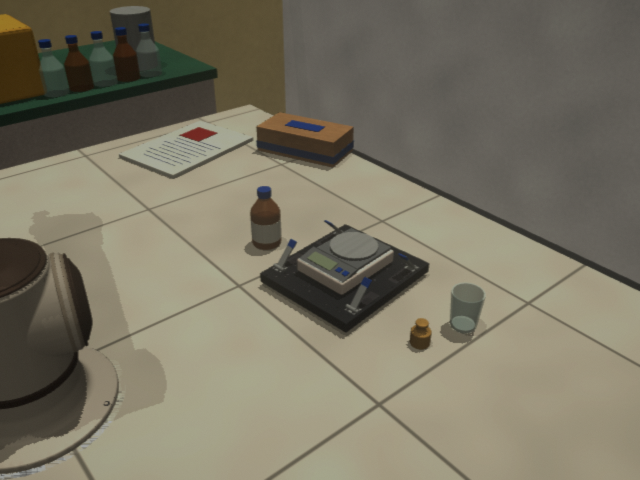

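The top view shows the plate with corners at about (289,204), (387,185), (412,298) and (310,319). The bottle is to its left at (250,272), with the beaker (455,208) and weight (450,254) to its right. The side view shows all four levers standing.

```bash
cat > h.py <<'E'
import numpy as np,cv2
from scipy.spatial.transform import Rotation as R
from workcell import bot,camera,camera_model
def pose(name,o=None):
    m=camera_model(name)
    if name!="wrist": return m["K"],m["pose"]
    T=np.eye(4);T[:3,:3]=R.from_euler("xyz",o["tcp_rot"],degrees=True).as_matrix();T[:3,3]=o["ee_pos"]
    return m["K"],T@m["T_tool_cam"]
def ray(K,P,uv,z):
    d=P[:3,:3]@np.linalg.solve(K,[uv[0],uv[1],1.]);return P[:3,3]+d*(z-P[2,3])/d[2]
def proj(K,P,p):
    c=P[:3,:3].T@(np.array(p)-P[:3,3]);return (K@c)[:2]/c[2]
E
python3 - <<'E'
from h import *
im=cv2.imread("pics/top0.png");K,P=pose("top")
m=(im.max(2)<75).astype(np.uint8)
m[:,:270]=0;m[:,430:]=0;m[:165]=0;m[340:]=0
m=cv2.morphologyEx(m,cv2.MORPH_OPEN,np.ones((3,3)))
c=max(cv2.findContours(m,0,2)[0],key=cv2.contourArea)
h=cv2.convexHull(c);q=cv2.approxPolyDP(h,8,True)[:,0];print(q.tolist())
w=np.array([ray(K,P,p,.028)[:2] for p in h[:,0]]).astype(np.float32)
r=cv2.minAreaRect(w);print(r);print(cv2.boxPoints(r))
for n,uv,z in(("bottlecap",(244,268),.125),("weight",(453,250),.046),("beakerbase",(450,213),.0)):print(n,ray(K,P,uv,z))
E
```

```text
[[385, 185], [412, 296], [310, 317], [289, 203]]
((0.5494697690010071, -0.0627264752984047), (0.2411077469587326, 0.21048977971076965), 7.680192947387695)
[[ 0.415932    0.02546305]
 [ 0.44406265 -0.18313852]
 [ 0.68300754 -0.15091601]
 [ 0.6548769   0.05768557]]
bottlecap [0.50979878 0.13662431 0.125     ]
weight [ 0.53069575 -0.26907528  0.046     ]
beakerbase [ 0.61827818 -0.28758184  0.        ]
```

```bash
cat >> h.py <<'E'
def shift(targets,yaw):
    o=bot.get_obs();Rm=R.from_euler("xyz",o["tcp_rot"],degrees=True).as_matrix()
    dt=-(yaw-o["tcp_rot"][2]+180)%360-0
    dt=(-(yaw-o["tcp_rot"][2])+180)%360-180
    for t in targets: print(np.round(Rm.T@(np.array(t)-o["ee_pos"])*1e3,1),"turn",round(dt,1))
E
sed -i '/-0$/d' h.py
python3 -c "
from h import *
shift([(.54,-.06,.22)],187.7)"
```

```text
[-537.9 -473.4   11.2] turn -22.1
```

{"name": "send_rows", "arguments": {
  "targets": "-100 -88 11 -8 255;-200 -176 11 -16 255;-300 -264 11 -22 255;-400 -352 11 -22 255;-480 -422 11 -22 255;-538 -473 11 -22 255;-538 -473 11 -22 255;-538 -473 11 -22 255;-538 -473 11 -22 255;-538 -473 11 -22 255;-538 -473 11 -22 255;-538 -473 11 -22 255;-538 -473 11 -22 255;-538 -473 11 -22 255;-538 -473 11 -22 255;-538 -473 11 -22 255;-538 -473 11 -22 255;-538 -473 11 -22 255",
  "newtons": 30
}}

```text
time: 2.35
ee_pos: [0.5402, -0.0593, 0.2204]
tcp_rot: [-180.0, 0.0, -172.4]
wrist_force: [-0.3, 0.4, -0.0]
opening: -0.0001
grasp_force: 0.0
```

Run:
```python
from h import *
o=bot.get_obs();print({k:np.round(o[k],3) for k in("time","q","ee_pos","tcp_rot","wrist_force","opening")})
im=camera("wrist");K,P=pose("wrist",o);cv2.imwrite("pics/w1.png",im);np.savez("w1.npz",K=K,P=P)
# predicted plate corners and press points, from top-view estimate
c=np.array([.5495,-.0627]);a=np.radians(7.68);ex=np.array([np.cos(a),np.sin(a)]);ey=np.array([-ex[1],ex[0]])
for sx in(-1,1):
  for sy in(1,-1):
    p=c+sx*.104*ex+sy*.091*ey;e=c+sx*.12*ex+sy*.105*ey
    print(sx,sy,p.round(4),proj(K,P,[*p,.028]).round(),"corner",proj(K,P,[*e,.028]).round())
```

```text
{'time': np.float64(2.35), 'q': array([ -6.262,   3.828,   7.647,  93.805,  -0.   , -13.854]), 'ee_pos': array([ 0.54 , -0.059,  0.22 ]), 'tcp_rot': array([-1.79997e+02,  1.30000e-02, -1.72408e+02]), 'wrist_force': array([-0.265,  0.437, -0.014]), 'opening': np.float64(-0.0)}
-1 1 [0.4343 0.0136] [420.  93.] corner [439.  72.]
-1 -1 [ 0.4586 -0.1668] [196.  94.] corner [177.  72.]
1 1 [0.6404 0.0414] [403. 322.] corner [416. 336.]
1 -1 [ 0.6647 -0.139 ] [216. 322.] corner [203. 336.]
```

View pics/w1.png

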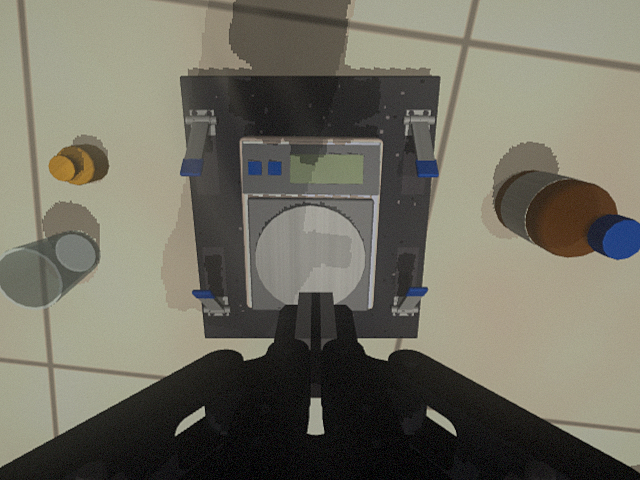

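The wrist view shows the plate with its corners at (181,76), (440,76), (205,337) and (417,337). That's within about 3 mm of the prediction, and I shift the near edge +1.5 mm in x. The hinge brackets begin about 10 mm from the press points, so I turn the tool 90° to put the thin (14 mm) side of the fingers along the plate's x.

```bash
cat >> h.py <<'E'
A=np.radians(7.68);EX=np.array([np.cos(A),np.sin(A)]);EY=np.array([-EX[1],EX[0]]);C=np.array([.5495,-.0627])+.0015*EX
def corner(sx,sy,z,dx=0): return [*(C+sx*(.104-dx)*EX+sy*.091*EY),z]
E
python3 -c "
from h import *
K,P=np.load('w1.npz')['K'],np.load('w1.npz')['P']
for uv in((181,76),(440,76),(205,337),(417,337)):
  w=ray(K,P,uv,.028)[:2]-C;print(w@EX,w@EY)
shift([corner(-1,1,.11),corner(-1,1,.034)],277.68)"
```

```text
-0.1187308059153029 -0.10189133451139146
-0.11843758645101438 0.1059028110547712
0.11927820598690092 -0.10312622030853787
0.11964726848305174 0.10568283498273376
[ 93.9  86.3 110.3] turn -90.1
[ 93.9  86.3 186.3] turn -90.1
```

{"name": "send_rows", "arguments": {
  "targets": "30 28 35 -10 255;60 56 70 -20 255;94 86 110 -30 255;94 86 110 -40 255;94 86 110 -50 255;94 86 110 -60 255;94 86 110 -70 255;94 86 110 -80 255;94 86 110 -90 255;94 86 130 -90 255;94 86 150 -90 255;94 86 170 -90 255;94 86 183 -90 255;94 86 186 -90 255;94 86 186 -90 255"
}}

```text
time: 4.28
ee_pos: [0.4359, 0.0134, 0.0347]
tcp_rot: [-180.0, -0.0, -82.4]
wrist_force: [0.7, -0.7, 0.4]
opening: -0.0001
grasp_force: 0.0
```

Run:
```python
from h import *
o=bot.get_obs();print({k:np.round(o[k],4) for k in("time","q","ee_pos","tcp_rot","wrist_force")})
K,P=pose("wrist",o);a=camera("wrist");b=camera("side")
print(proj(*pose("side"),o["ee_pos"]))
b=cv2.resize(b[200:350,220:470],(0,0),fx=1.6*1.0,fy=1.6*1.0)
a=cv2.resize(a,(400,300));b=cv2.resize(b,(400,240));v=np.zeros((300,800,3),np.uint8);v[:,:400]=a;v[:240,400:]=b
cv2.imwrite("pics/w2.png",v)
```

```text
{'time': np.float64(4.275), 'q': array([ 1.76060e+00, -9.92280e+00, -2.60948e+01,  7.38060e+01,
       -1.30000e-03, -9.58134e+01]), 'ee_pos': array([0.4359, 0.0134, 0.0347]), 'tcp_rot': array([-1.799783e+02, -3.500000e-03, -8.242600e+01]), 'wrist_force': array([ 0.6705, -0.6859,  0.4404])}
[269.87885282 269.91895338]
```

View pics/w2.png

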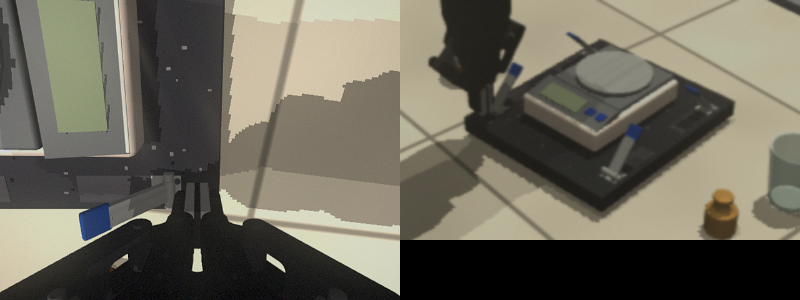

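The composite shows the closed fingertips just above the near-left corner at (195,190), with the hinge bracket close beside them at (175,185). I press 3 mm farther out for clearance.

{"name": "send_rows", "arguments": {
  "targets": "0 3 2 0 255;0 3 4 0 255;0 3 5 0 255;0 3 5 0 255"
}}

```text
time: 4.88
ee_pos: [0.4327, 0.013, 0.0292]
tcp_rot: [180.0, 0.0, -82.4]
wrist_force: [0.6, -0.1, -0.0]
opening: 0.0004
grasp_force: 0.0
```

{"name": "send_rows", "arguments": {
  "targets": "0 0 1 0 255;0 0 1 0 255;0 0 1 0 255"
}}

```text
time: 5.25
ee_pos: [0.4327, 0.013, 0.0283]
tcp_rot: [180.0, 0.0, -82.4]
wrist_force: [0.2, 0.1, 0.2]
opening: -0.0001
grasp_force: 0.0
```

{"name": "send_rows", "arguments": {
  "targets": "0 0 1 0 255;0 0 1 0 255;0 0 1 0 255"
}}

```text
time: 5.62
ee_pos: [0.4329, 0.013, 0.028]
tcp_rot: [-180.0, -0.0, -82.4]
wrist_force: [-2.4, 0.1, 8.3]
opening: 0.0001
grasp_force: 3.5
```

Near left is firm: 8 N with no dip. Near right is next.

{"name": "send_rows", "arguments": {
  "targets": "0 0 -40 0 255;0 0 -75 0 255;60 0 -75 0 255;120 0 -75 0 255;181 0 -75 0 255;181 0 -75 0 255;181 0 -50 0 255;181 0 -25 0 255;181 0 -6 0 255;181 0 -2 0 255;181 0 -2 0 255;181 0 -2 0 255"
}}

```text
time: 7.12
ee_pos: [0.4572, -0.1664, 0.0303]
tcp_rot: [-179.9, -0.0, -82.4]
wrist_force: [-0.5, -0.6, 0.6]
opening: 0.0003
grasp_force: 0.0
```

{"name": "send_rows", "arguments": {
  "targets": "0 0 1 0 255;0 0 1 0 255;0 0 1 0 255"
}}

```text
time: 7.5
ee_pos: [0.4566, -0.1665, 0.0284]
tcp_rot: [-180.0, -0.0, -82.4]
wrist_force: [0.1, 0.0, 0.4]
opening: 0.0001
grasp_force: 0.0
```

{"name": "send_rows", "arguments": {
  "targets": "0 0 1 0 255;0 0 1 0 255;0 0 1 0 255"
}}

```text
time: 7.88
ee_pos: [0.4567, -0.1665, 0.028]
tcp_rot: [-180.0, -0.0, -82.4]
wrist_force: [-2.5, 0.7, 7.2]
opening: -0.0
grasp_force: 3.5
```

Near right is firm too. Far right is next.

{"name": "send_rows", "arguments": {
  "targets": "0 0 -40 0 255;0 0 -75 0 255;0 -60 -75 0 255;0 -120 -75 0 255;0 -180 -75 0 255;0 -212 -75 0 255;0 -212 -75 0 255;0 -212 -50 0 255;0 -212 -25 0 255;0 -212 -6 0 255;0 -212 -2 0 255;0 -212 -2 0 255;0 -212 -2 0 255"
}}

```text
time: 9.5
ee_pos: [0.6673, -0.1387, 0.0305]
tcp_rot: [-179.9, -0.0, -82.4]
wrist_force: [0.7, 0.2, 0.7]
opening: 0.0
grasp_force: 0.0
```

{"name": "send_rows", "arguments": {
  "targets": "0 0 1 0 255;0 0 1 0 255;0 0 1 0 255"
}}

```text
time: 9.88
ee_pos: [0.6668, -0.1385, 0.0284]
tcp_rot: [-180.0, -0.0, -82.4]
wrist_force: [-0.1, 0.6, 0.4]
opening: -0.0001
grasp_force: 0.0
```

{"name": "send_rows", "arguments": {
  "targets": "0 0 1 0 255;0 0 1 0 255;0 0 1 0 255"
}}

```text
time: 10.25
ee_pos: [0.6669, -0.1385, 0.028]
tcp_rot: [-180.0, -0.0, -82.4]
wrist_force: [-1.2, 1.2, 5.0]
opening: 0.0
grasp_force: 2.8
```

{"name": "send_rows", "arguments": {
  "targets": "0 0 1 0 255;0 0 1 0 255;0 0 1 0 255"
}}

```text
time: 10.62
ee_pos: [0.6669, -0.1384, 0.0279]
tcp_rot: [-179.9, -0.0, -82.4]
wrist_force: [-4.9, 1.7, 11.3]
opening: 0.0003
grasp_force: 5.6
```

Far right is firm at 11 N. Far left is next.

{"name": "send_rows", "arguments": {
  "targets": "0 0 -40 0 255;0 0 -75 0 255;-60 0 -75 0 255;-120 0 -75 0 255;-181 0 -75 0 255;-181 0 -75 0 255;-181 0 -50 0 255;-181 0 -25 0 255;-181 0 -6 0 255;-181 0 -3 0 255;-181 0 -3 0 255;-181 0 -3 0 255"
}}

```text
time: 12.12
ee_pos: [0.6435, 0.0408, 0.0304]
tcp_rot: [-179.9, -0.0, -82.4]
wrist_force: [0.0, -0.5, -0.6]
opening: 0.0001
grasp_force: 0.0
```

{"name": "send_rows", "arguments": {
  "targets": "0 0 1 0 255;0 0 1 0 255;0 0 1 0 255"
}}

```text
time: 12.5
ee_pos: [0.6429, 0.041, 0.0284]
tcp_rot: [-180.0, -0.0, -82.4]
wrist_force: [0.1, 0.1, 0.4]
opening: -0.0001
grasp_force: 0.0
```

{"name": "send_rows", "arguments": {
  "targets": "0 0 1 0 255;0 0 1 0 255;0 0 1 0 255"
}}

```text
time: 12.88
ee_pos: [0.643, 0.041, 0.0274]
tcp_rot: [-180.0, 0.0, -82.4]
wrist_force: [1.3, 0.7, 0.6]
opening: -0.0002
grasp_force: 0.5
```

{"name": "send_rows", "arguments": {
  "targets": "0 0 1 0 255;0 0 1 0 255;0 0 1 0 255"
}}

```text
time: 13.25
ee_pos: [0.643, 0.041, 0.0264]
tcp_rot: [-180.0, 0.0, -82.4]
wrist_force: [0.5, 0.7, 1.1]
opening: -0.0001
grasp_force: 0.8
```

{"name": "send_rows", "arguments": {
  "targets": "0 0 1 0 255;0 0 1 0 255;0 0 1 0 255"
}}

```text
time: 13.62
ee_pos: [0.643, 0.041, 0.0254]
tcp_rot: [-180.0, 0.0, -82.4]
wrist_force: [0.7, 1.0, 2.1]
opening: -0.0001
grasp_force: 1.0
```

{"name": "send_rows", "arguments": {
  "targets": "0 0 1 0 255;0 0 1 0 255;0 0 2 0 255;0 0 2 0 255;0 0 2 0 255"
}}

```text
time: 14.25
ee_pos: [0.643, 0.0409, 0.0239]
tcp_rot: [-180.0, -0.0, -82.4]
wrist_force: [-0.7, 1.6, 5.9]
opening: 0.0001
grasp_force: 3.2
```

Far left dips 4 mm at 6 N, so that's the rocking corner. Before pressing its lever I find the tab.

Run:
```python
from h import *
d=np.load('w1.npz');K,P=d['K'],d['P'];im=cv2.imread("pics/w1.png")
h=cv2.cvtColor(im,cv2.COLOR_BGR2HSV);m=cv2.inRange(h,(105,120,50),(130,255,255))
n,_,s,c=cv2.connectedComponentsWithStats(m)
for st,ce in zip(s[1:],c[1:]):
    if st[4]>40:
        w=ray(K,P,ce,.064)[:2]-C;print(ce.round(),st.tolist(),(w@EX).round(4),(w@EY).round(4))
o=bot.get_obs();w=o["ee_pos"][:2]-C;print("tcp",w@EX,w@EY,o["ee_pos"])
```

```text
[254. 168.] [248, 161, 14, 14, 172] -0.0499 -0.0411
[426. 168.] [416, 160, 22, 17, 325] -0.0493 0.0909
[274. 168.] [268, 162, 13, 13, 169] -0.0498 -0.0259
[622. 239.] [602, 219, 38, 40, 1226] 0.0077 0.2539
[416. 291.] [406, 287, 21, 9, 150] 0.0537 0.0908
[202. 294.] [192, 290, 23, 8, 129] 0.0558 -0.09
tcp 0.10499855781322373 0.09020789272108817 [0.64298785 0.04093121 0.02392749]
```

{"name": "send_rows", "arguments": {
  "targets": "0 0 -3 0 255;0 0 -6 0 255;0 0 -40 0 255;0 0 -75 0 255;0 30 -75 0 255;0 49 -75 0 255;0 49 -75 0 255;0 49 -60 0 255;0 50 -48 0 255;0 52 -42 0 255;0 54 -38 0 255;0 57 -33 0 255;0 60 -28 0 255;0 62 -23 0 255;0 64 -18 0 255;0 65 -14 0 255;0 66 -12 0 255;0 66 -12 0 255"
}}

```text
time: 16.5
ee_pos: [0.5775, 0.0323, 0.0354]
tcp_rot: [-180.0, 0.0, -82.4]
wrist_force: [1.2, -0.8, 2.1]
opening: 0.0001
grasp_force: 0.8
```

{"name": "send_rows", "arguments": {
  "targets": "0 0 1 0 255;0 0 2 0 255;0 0 2 0 255;0 0 2 0 255"
}}

```text
time: 17.0
ee_pos: [0.5774, 0.0322, 0.0334]
tcp_rot: [-180.0, -0.0, -82.4]
wrist_force: [0.3, -0.7, 4.3]
opening: -0.0002
grasp_force: 2.5
```

{"name": "send_rows", "arguments": {
  "targets": "0 0 1 0 255;0 0 1 0 255;0 0 1 0 255"
}}

```text
time: 17.38
ee_pos: [0.5773, 0.0322, 0.0326]
tcp_rot: [180.0, -0.0, -82.4]
wrist_force: [-1.4, 0.1, 7.1]
opening: -0.0001
grasp_force: 3.3
```

{"name": "send_rows", "arguments": {
  "targets": "0 0 1 0 255;0 0 1 0 255;0 0 1 0 255"
}}

```text
time: 17.75
ee_pos: [0.5771, 0.0322, 0.032]
tcp_rot: [180.0, -0.0, -82.4]
wrist_force: [-3.7, -0.3, 10.7]
opening: -0.0001
grasp_force: 5.6
```

{"name": "send_rows", "arguments": {
  "targets": "0 0 1 0 255;0 0 1 0 255;0 0 1 0 255"
}}

```text
time: 18.12
ee_pos: [0.5772, 0.0322, 0.0318]
tcp_rot: [-180.0, -0.0, -82.4]
wrist_force: [-7.1, -0.1, 17.6]
opening: 0.0
grasp_force: 8.4
```

{"name": "send_rows", "arguments": {
  "targets": "0 0 -2 0 255;0 0 -6 0 255;0 0 -40 0 255;0 0 -70 0 255;0 -40 -70 0 255;0 -67 -70 0 255;0 -67 -70 0 255;0 -67 -70 0 255"
}}

```text
time: 19.12
ee_pos: [0.6431, 0.041, 0.0997]
tcp_rot: [179.9, 0.0, -82.4]
wrist_force: [-0.8, 0.3, 0.1]
opening: -0.0001
grasp_force: 0.0
```

Run:
```python
from h import *
print(bot.get_obs()["ee_pos"])
a=camera("wrist");b=camera("side")[200:350,220:470]
v=np.zeros((300,800,3),np.uint8);v[:,:400]=cv2.resize(a,(400,300));v[:240,400:]=cv2.resize(b,(400,240))
cv2.imwrite("pics/w3.png",v)
```

```text
[0.64312588 0.04098965 0.09965433]
```

View pics/w3.png

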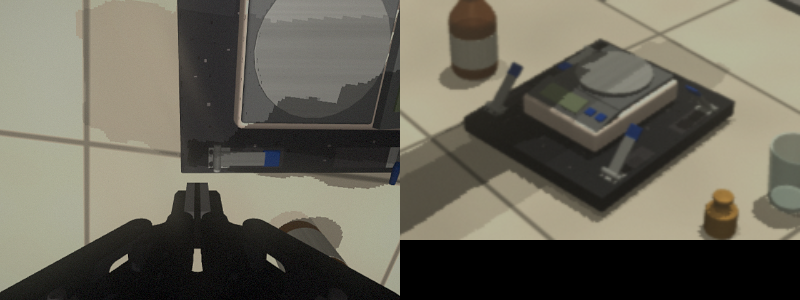

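The wrist view shows the far-left lever lying flat, with its tab at (272,158). The side view shows the other levers still standing. Now I press the same corner again.

{"name": "send_rows", "arguments": {
  "targets": "0 0 25 0 255;0 0 50 0 255;0 0 66 0 255;0 0 70 0 255;0 0 70 0 255;0 0 70 0 255"
}}

```text
time: 19.98
ee_pos: [0.6444, 0.0411, 0.0314]
tcp_rot: [-179.9, -0.0, -82.4]
wrist_force: [-0.1, -0.0, -0.4]
opening: -0.0002
grasp_force: 0.0
```

{"name": "send_rows", "arguments": {
  "targets": "0 0 1 0 255;0 0 1 0 255;0 0 1 0 255"
}}

```text
time: 20.35
ee_pos: [0.6439, 0.0411, 0.0294]
tcp_rot: [-180.0, 0.0, -82.4]
wrist_force: [-0.1, 0.1, -0.3]
opening: -0.0002
grasp_force: 0.0
```

{"name": "send_rows", "arguments": {
  "targets": "0 0 1 0 255;0 0 1 0 255;0 0 1 0 255"
}}

```text
time: 20.72
ee_pos: [0.6438, 0.0411, 0.0282]
tcp_rot: [180.0, 0.0, -82.4]
wrist_force: [0.9, 0.7, -0.0]
opening: -0.0001
grasp_force: 0.0
```

{"name": "send_rows", "arguments": {
  "targets": "0 0 1 0 255;0 0 1 0 255;0 0 1 0 255"
}}

```text
time: 21.1
ee_pos: [0.6439, 0.0411, 0.0281]
tcp_rot: [-180.0, -0.0, -82.4]
wrist_force: [-3.0, -0.6, 5.7]
opening: 0.0003
grasp_force: 2.9
```

{"name": "send_rows", "arguments": {
  "targets": "0 0 1 0 255;0 0 1 0 255;0 0 1 0 255"
}}

```text
time: 21.48
ee_pos: [0.644, 0.0411, 0.028]
tcp_rot: [-179.9, -0.0, -82.4]
wrist_force: [-5.5, -0.1, 11.7]
opening: -0.0002
grasp_force: 5.9
```

{"name": "send_rows", "arguments": {
  "targets": "0 0 -2 0 255;0 0 -6 0 255;0 0 -40 0 255;0 0 -90 0 255;0 0 -130 0 255;0 0 -150 0 255;0 0 -150 0 255;0 0 -150 0 255"
}}

```text
time: 22.48
ee_pos: [0.6436, 0.041, 0.1748]
tcp_rot: [179.9, 0.0, -82.4]
wrist_force: [0.2, 0.2, -1.6]
opening: -0.0001
grasp_force: 0.0
```

Run:
```python
from h import *
v=np.zeros((300,800,3),np.uint8);v[:,:400]=cv2.resize(camera("wrist"),(400,300));v[:240,400:]=cv2.resize(camera("side")[200:350,220:470],(400,240))
cv2.imwrite("pics/w4.png",v)
```

```text
(no output)
```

View pics/w4.png

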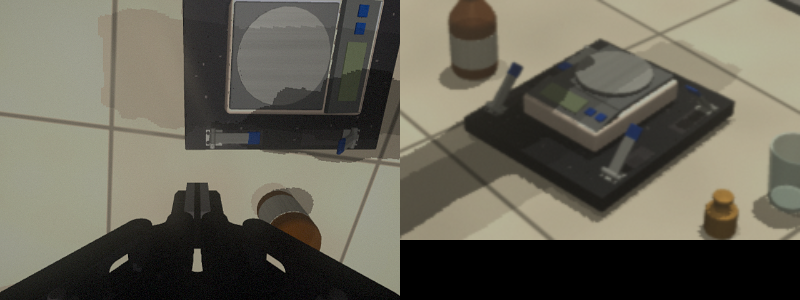

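The wrist view shows the far-left lever flat with its tab at (254,138). The side view shows the other three levers standing where they were, and nothing has shifted.

```bash
python3 -c "
from workcell import ticket
print(ticket.job_done())"
```

```text
the job is handed in; nothing more can be done
None
```

The far-left corner was the one that rocked: I pressed its lever flat, and on re-pressing the corner it was firm at about 12 N; the other three levers still stand, and the job is handed in.

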